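# Face up a row of bakery packs and close the shelf divider

### The arm

A 6-joint arm with a two-finger parallel gripper is mounted at the origin on the work surface. World frame = base frame: x ahead of the robot, y to its left, z up, the work surface at z = 0. Lengths are in m, angles in rad, forces in N, time in s.
With the tool pointing down it reaches from about 0.35 to 0.775 m from the base axis. Payload 5.5 kg.
Tool frame: the origin (TCP) lies at the very end of the fingers, on their centre line; the grasp point (between the pads) lies 19 mm behind it; z points along the fingers, y is the line along which they close (so a half turn about z gives the same grasp; the last joint's range is limited). The gripper opens to 85 mm and grips with 20 to 120 N. Pads are 22 mm wide; open, the fingers measure 114 mm over their backs; the gripper's body (76 mm by 85 mm) begins 54 mm behind the grasp point. The pads swing forward as they close: fully open they stand 13 mm farther back than shut.
Start: joints at [-1.252, 0.313, 0.046, 1.304, 0, 1.431], TCP at [0.255, -0.516, 0.231] pointing down, gripper open.
Joint ranges: [-2.76, 2.76], [-0.86, 1.69], [-1.03, 1.26], [-2.2, 2.34], [-1.47, 1.5], [-3.14, 3.14]. Speed limits (rad/s): [2.57, 2.57, 3.14, 3.14, 3.14, 3.14].

### API

Orientations are given as a unit quaternion [w, x, y, z].
In Python, from workcell import env, cams, ticket, spotter gives the robot as it stands.
- The arm moves only by the tool jog_arm, never from a script. Its argument "increments" is a list that holds one entry, the list of rows, each a list of 7 numbers: the shift along the tool's x, y, z in units of 0.25 m (1.0 is 0.25 m), then the turn, a rotation vector about the tool's x, y, z in units of 180 degrees (1.0 is 180 degrees), then the closure in counts, from 0 (fully open) to 255 (shut). A call has 1 to 20 rows; each row shifts and turns the commanded pose from where the row before left it, along the tool's axes as they then stand; what a row does not reach is not made up. A row lasts 1/10 s, in which the tool goes at most 50 mm and 8.59 degrees, less where a joint would pass 70% of its speed; a pose out of reach is approached as far as the arm can. A call with a number of a shift or a turn outside -1 to 1 is refused whole. A call with a gripper value outside its range is refused whole. The fingers move at their own pace and stop on an object; "force" is the grip in N (left out, the last holds). Time passes only in rows, so rows that do not move let the fingers close. It gives the time, the measured TCP pose, the force, the opening and the grip force at its end, in the units of the state.
- env.get_state(): the state, without advancing time (a new reading comes with each control period).
- cams.read_camera(name): name is "scene" or "top" or "wrist"; returns a dict with "pixels" (384x512x3 uint8, red, green, blue), "fx", "fy", "cx", "cy" (pixels), "xyz" and "attitude" of the camera in the world; the wrist camera has in their place "mount" (4x4, takes a point from camera to tool coordinates, whose origin is the TCP and whose axes are the flange's). Camera axes: x right, y down, z forward; pixel columns grow to the right and rows downward; lengths in m; the calibration is good to about 2 mm. A picture is of the moment at which its call begins: read the wrist's pose just before it. There is no depth.
- ticket.hand_in(): hands the job in; it is judged then, once.
Trained networks look in the newest picture that a camera, given by its name, has taken for a name from the list of things; names that differ only in an ending like _2 or _b are one class to them, and where a whole thing is asked for, a point or a joint stands for the part that bears it (a point fixed in the world has none). Each returns a list of dicts, best first, with "conf" (0 to 1); they miss things now and then, are a little off and sometimes report something else, mostly with a low value. They report only what shows in the picture. A call takes as long as a camera call. They do not tell look-alikes from the thing itself.
- spotter.find_in(target, camera): "uv" ([column, row] in pixels, amid what is visible of it).
- spotter.cut_out(target, camera): "region" (384x512 bool, what is visible of it) and "uv" ([column, row] in pixels, amid what is visible of it).
- spotter.landmark_of(target, camera): "uv" ([column, row] in pixels: a listed point, or the origin of a listed thing).
The state is a dict: "clock": time; "joint_pos": joint angles; "qvel": joint speeds; "tau": joint torques, N m; "tcp_pos": TCP position; "orientation": TCP orientation; "wrist_force": force on the tool from outside, world axes, zero at the start; "ft_torque": the same for the moment, N m; "finger_gap": finger opening in m; "grip_force": force on a finger pad.
Only numpy, scipy, OpenCV 4.12 (cv2) and the standard library are available. Lean on these libraries where they do the work, as an engineer would, in place of code of your own. Each camera call takes 0.05 s, during which the arm holds its last target. There are 200 camera calls.

### The job

Tidy this bread display: nudge the three clear-lidded bakery packs along the wooden tray until they stand in one straight row, every pack square and with its far end flush against the low stop rail on the tray's far side. Close the row up so that the packs stand side by side without gaps between the fixed end wall and the sliding metal divider, the divider resting snugly against the last pack. Slide the packs on the tray, do not lift or tip them, leave their left-to-right order as you like, and leave the jar, the carton and the steel bowl where they are.

Things in the scene. Friction and masses are not known exactly. Their poses are not given: they have to be found in the camera images.
- tray: Fixed wooden tray. Origin: table level, on the stop rail's inner (robot-side) face. x points across the tray from the robot's side to the rail, y along the rail (to the robot's left), z up; yaw varies. Floor top at z = 12 mm, x -256 to 14 mm, y -242 to 258 mm, open on the robot's side. Stop rail along the far side: x 0 to 14 mm, top at z = 42 mm.
- divider (a joint): Slide (m) of the divider along the rail: 0 = farthest from the end wall, grows towards the wall (tray -y), up to 0.200. Its pack-side face is at tray y = 225 mm minus this. Packs total 270 mm, so a closed row reads about 0.180. Stiff (1.5 N), stays where left. Aluminium plate 6 mm thick, tray x -103 to -3 mm, z 14 to 80 mm, with a black shoe on the rail and a black tab on top.
- divider_tab (a point): Centre of the top of the divider's upright black finger tab: 44 mm along tray x, 12 mm thick along tray y, 34 mm tall (z from 80 to 114 mm); the tab's outer (+y) face is 6 mm to the +y side of this point. Push it sideways or pinch it across its thickness.
- pack_narrow: Closed rigid bakery pack, black base, clear lid, brown loaf inside, white label on top: 100 mm along its x, 75 mm along its y, 62 mm high, about 0.25 kg. Origin at the centre of its underside. It starts on the tray floor, back from the rail and a little askew (under 0.25 rad). In the row its x axis is parallel to the tray's x and its origin is 50 mm from the rail.
- pack_middle: Like pack_narrow but 90 mm along its y, with four round rolls inside (100 x 90 x 62 mm). Origin at the centre of its underside.
- pack_wide: Like pack_narrow but 105 mm along its y, with six small rolls inside (100 x 105 x 62 mm). Origin at the centre of its underside.
- jar: Jar with steel cap, 68 mm across, 100 mm tall, on the table to the left; a bystander. Origin at the centre of its underside.
- carton: Cardboard carton 100 x 140 x 90 mm on the table to the right; a bystander. Origin at the centre of its underside.
- bowl: Steel bowl 120 mm across, 50 mm high, on the table just right of the tray's end wall; a bystander. Origin at the centre of its underside.
- end_wall (a point): Point on the fixed end wall at the tray's -y end: top of its inner face, at the rail (tray x = 0, y = -225 mm, z = 80 mm). The wall runs from here 130 mm along tray -x. The row belongs between this wall and the divider, against the rail.
Things that resemble listed ones, but are neither listed nor needed, are in the scene too. What is shaped like the pack_middle but blue or pink is not meant. Leave any purple look-alike of the pack_narrow alone.

How it is judged:
At the end, for the whole second after the job is handed in: Each pack: origin within 6 mm of 50 mm from the stop rail (far end flush), square to the tray within 0.06 rad, flat on the tray floor, between the end wall and the divider. The divider reads above 0.170, so at most 10 mm of gaps remain in the whole row. Packs and divider at rest (x of pack_narrow in the frame of tray between -0.056 and -0.044 m and y of pack_narrow in the frame of tray between -0.1915 and 0.0215 m and angle between the x axis of each of pack_narrow, pack_middle, pack_wide and the x axis of tray, either way round below 0.06 rad and z of each of pack_narrow, pack_middle, pack_wide in the frame of tray below 0.016 m and angle between each of pack_narrow, pack_middle, pack_wide's own z axis and vertical below 0.06 rad and linear speed of each of pack_narrow, pack_middle, pack_wide below 0.01 m/s and x of pack_middle in the frame of tray between -0.056 and -0.044 m and y of pack_middle in the frame of tray between -0.184 and 0.014 m and x of pack_wide in the frame of tray between -0.056 and -0.044 m and y of pack_wide in the frame of tray between -0.1765 and 0.0065 m and value of joint divider above 0.17 m and velocity of joint divider between -0.01 and 0.01 m/s); the robot touches nothing.
It fails at once if the narrow pack is lifted off the tray or tipped (z of pack_narrow in the frame of tray above 0.04 m or angle between pack_narrow's own z axis and vertical above 0.4 rad).
It fails at once if the middle pack is lifted off the tray or tipped (z of pack_middle in the frame of tray above 0.04 m or angle between pack_middle's own z axis and vertical above 0.4 rad).
It fails at once if the wide pack is lifted off the tray or tipped (z of pack_wide in the frame of tray above 0.04 m or angle between pack_wide's own z axis and vertical above 0.4 rad).
It fails at once if the jar, the carton or the bowl is moved more than 30 mm (distance of any of jar, carton, bowl from where it was at the start of the episode above 0.03 m).
It also fails if it takes over 51 s, if anything falls off the work surface, if the arm or the gripper's body presses on something with over 40 N, if the wrist force passes 120 N, or if a joint passes its speed limit or range.

## Working session

There is one attempt and no reset: what is moved stays moved. The work goes in short steps, Python scripts to look and compute and a tool call to move; the robot and the scene stay as the last step left them, time stands still between calls to the robot, and variables do not carry over. Pictures are saved under pics/ and viewed, at most 10 in all, crops included, and the job is handed in when it is done.

Besides the shell and the picture viewer there is one more tool, called after ">>>" as a command line: name --argument value ..., lists and objects as JSON in quotes. jog_arm: Moves the arm, as the interface text tells. Shifts and turns lie within -1 to 1; 1 stands for 0.25 m of shift or 180 degrees of turn. Its arguments: {"type":"object","properties":{"increments":{"type":"array"},"force":{"type":"number"}},"required":["increments"]}

```bash
mkdir -p pics
cat > h.py <<'E'
import numpy as np, cv2
from workcell import env, cams, ticket, spotter
from scipy.spatial.transform import Rotation as R
def rot(q): q=np.array(q,float); return R.from_quat(np.r_[q[1:],q[0]]).as_matrix()
def cam(name):
    s=env.get_state(); c=cams.read_camera(name)
    if 'mount' in c:
        T=np.eye(4);T[:3,:3]=rot(s['orientation']);T[:3,3]=s['tcp_pos'];M=T@np.array(c['mount']);c['Rw'],c['t']=M[:3,:3],M[:3,3]
    else:
        a=np.array(c['attitude']); c['Rw']=rot(a) if a.size==4 else a.reshape(3,3); c['t']=np.array(c['xyz'])
    return c
def toplane(c,uv,z):
    d=c['Rw']@np.array([(uv[0]-c['cx'])/c['fx'],(uv[1]-c['cy'])/c['fy'],1]); return c['t']+d*(z-c['t'][2])/d[2]
def proj(c,p):
    q=c['Rw'].T@(np.array(p)-c['t']); return np.array([c['fx']*q[0]/q[2]+c['cx'],c['fy']*q[1]/q[2]+c['cy']])
def save(c,f): cv2.imwrite('pics/'+f,cv2.cvtColor(c['pixels'],cv2.COLOR_RGB2BGR))
E
python3 - <<'E'
from h import *
s=env.get_state();print(s)
c=cams.read_camera('top');print({k:v for k,v in c.items() if k!='pixels'})
c=cam('top');save(c,'top.png')
for n,z in [('tray',0),('divider',.08),('divider_tab',.114),('pack_narrow',.012),('pack_middle',.012),('pack_wide',.012),('end_wall',.08),('jar',0),('bowl',0),('carton',0)]:
    for d in spotter.landmark_of(n,'top')[:3]: print(n,round(d['conf'],2),np.round(d['uv'],1),toplane(c,d['uv'],z).round(4))
c=cam('scene');save(c,'scene.png');print(c['t'])
E
```

```text
{'clock': 0.0, 'joint_pos': array([-1.25162932e+00,  3.13994962e-01,  4.49312124e-02,  1.30358875e+00,
       -1.54776380e-05,  1.43117516e+00]), 'qvel': array([ 0.00080246, -0.00204845, -0.00046566, -0.00092448,  0.00095649,
        0.00014882]), 'tau': array([ 7.02849757e-04, -4.80630898e+01,  2.98531383e+01,  1.95071299e-02,
        2.52414469e-05,  8.49222772e-06]), 'tcp_pos': array([ 0.25445385, -0.51504251,  0.23039243]), 'orientation': array([-9.23653539e-04,  9.73803930e-01,  2.27387433e-01, -9.09126572e-05]), 'wrist_force': array([ 0.30985472, -0.66472257,  0.90859592]), 'ft_torque': array([0.00276549, 0.06834819, 0.05355035]), 'grip_force': 0.0, 'finger_gap': 0.08539041770392922}
{'fx': 392.3745285815419, 'fy': 392.3745285815419, 'cx': 258.455638794882, 'cy': 194.08610613119149, 'xyz': array([ 0.3968215 , -0.00224411,  1.21595465]), 'attitude': array([ 0.05180943, -0.70232564,  0.70916471, -0.03376235])}
tray 0.65 [287.  168.2] [ 0.6259 -0.0621  0.    ]Traceback (most recent call last):
  File "<stdin>", line 6, in <module>
ValueError: it knows: bowl, carton, divider_tab, end_wall, jar, pack_middle, pack_narrow, pack_wide, tray
```

View pics/top.png

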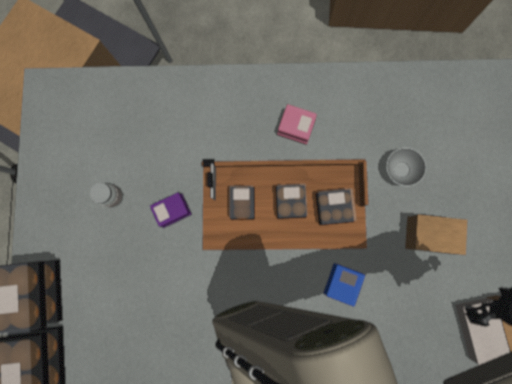

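The top view shows the tray at cols 203–366, rows 160–248. The divider is at (210,180) and the narrow, middle and wide packs are at (241,202), (291,201) and (336,206). The bowl is at (405,166), right of the wall. The purple, pink and blue look-alikes are off the tray.

Run:
```python
from h import *
c=cam('top')
for n,z in [('tray',0),('divider_tab',.114),('pack_narrow',.012),('pack_middle',.012),('pack_wide',.012),('end_wall',.08),('jar',0),('bowl',0),('carton',0)]:
    for d in spotter.landmark_of(n,'top')[:3]: print(n,round(d['conf'],2),np.round(d['uv'],1),toplane(c,d['uv'],z).round(4))
for n in ['pack_narrow','pack_middle','pack_wide','tray']:
    for d in spotter.cut_out(n,'top')[:2]:
        pts=np.argwhere(d['region'])[:,::-1]
        w=np.array([toplane(c,p,.074 if n!='tray' else .012)[:2] for p in pts],np.float32)
        print(n,round(d['conf'],2),len(pts),cv2.minAreaRect(w))
save(c,'x.png'); im=cv2.imread('pics/x.png')[140:260,190:440]; cv2.imwrite('pics/topc.png',cv2.resize(im,None,fx=3.2,fy=3.2,interpolation=cv2.INTER_CUBIC))
```

```text
tray 0.62 [286.9 168.3] [ 0.6256 -0.0618  0.    ]
divider_tab 0.83 [207.7 179.8] [0.5738 0.1699 0.114 ]
pack_narrow 0.98 [171.9 212.5] [0.4892 0.2961 0.012 ]
pack_narrow 0.83 [243.2 202. ] [0.5194 0.0753 0.012 ]
pack_middle 0.96 [295.8 127.3] [ 0.7541 -0.0914  0.012 ]
pack_middle 0.87 [291.9 200.7] [ 0.5218 -0.0749  0.012 ]
pack_middle 0.8 [342.3 283.6] [ 0.2709 -0.2208  0.012 ]
pack_wide 0.72 [333.3 206.5] [ 0.5026 -0.2012  0.012 ]
pack_wide 0.51 [363.  161.8] [ 0.6407 -0.2972  0.012 ]
end_wall 0.9 [363.  159.9] [ 0.6326 -0.2808  0.08  ]
jar 0.63 [113.1 196.6] [0.5422 0.4865 0.    ]
jar 0.18 [286.5 169.2] [ 0.6227 -0.0605  0.    ]
bowl 0.57 [399.8 169.9] [ 0.6159 -0.413   0.    ]
carton 0.59 [426.2 231.2] [ 0.425  -0.4832  0.    ]
pack_narrow 0.91 883 ((0.5105577111244202, 0.076469287276268), (0.07365048676729202, 0.1001928448677063), 89.61380767822266)
pack_narrow 0.68 903 ((0.4917295575141907, 0.2853543758392334), (0.07741272449493408, 0.1043926402926445), 25.041370391845703)
pack_middle 0.84 1247 ((0.27565985918045044, -0.21229901909828186), (0.09853445738554001, 0.10271618515253067), 70.59088134765625)
pack_middle 0.64 1007 ((0.5148000121116638, -0.06860184669494629), (0.08777410537004471, 0.0997917577624321), 89.44535064697266)
pack_wide 0.92 1291 ((0.4964320957660675, -0.1989498883485794), (0.09851910173892975, 0.11557308584451675), 4.592007637023926)
```

View pics/topc.png

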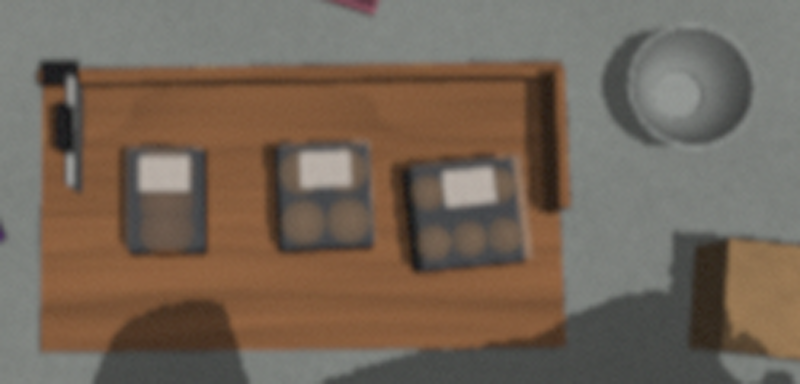

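Run:
```python
from h import *
c=cam('top')
for a,z in [((82,66),.042),((560,62),.042),((42,350),.012),((565,346),.012),((545,72),.08)]:
    print(a,toplane(c,(190+a[0]/3.2,140+a[1]/3.2),z).round(4))
w=cam('wrist');print(np.array(w['mount']).round(3),w['fx'])
def yl(uv1,uv2,z):
    d=toplane(c,uv2,z)-toplane(c,uv1,z);return np.arctan2(d[1],d[0])
# line-fit of the rail far edge (red-vs-grey) subpixel
hsv=cv2.cvtColor(c['pixels'],cv2.COLOR_RGB2HSV).astype(float)
def edge(cols,rows,z):
    P=[]
    for u in cols:
        s=cv2.GaussianBlur(hsv[:,:,1],(1,3),0)[rows[0]:rows[1],u];g=np.abs(np.diff(s));k=g.argmax()
        P.append(toplane(c,(u,rows[0]+k+.5),z)[:2])
    P=np.array(P);f=np.polyfit(P[:,1],P[:,0],1)
    r=abs(P[:,0]-np.polyval(f,P[:,1]));f=np.polyfit(P[r<.004,1],P[r<.004,0],1);return f
print('rail far',edge(range(220,360),(152,166),.042)); print('front',edge(list(range(206,215))+list(range(300,362)),(242,256),.012))
```

```text
(82, 66) [0.6443 0.1573 0.042 ]
(560, 62) [ 0.642  -0.2961  0.042 ]
(42, 350) [0.3755 0.1982 0.012 ]
(565, 346) [ 0.3755 -0.2972  0.012 ]
(545, 72) [ 0.625  -0.2726  0.08  ]
[[ 0.001 -0.964 -0.265  0.068]
 [ 1.     0.001  0.002  0.001]
 [-0.001 -0.265  0.964 -0.143]
 [ 0.     0.     0.     1.   ]] 287.5251747569905
rail far [0.00127974 0.64306432]
front [-0.00145156  0.37522579]
```

>>> jog_arm --increments '[[[0, 0, 0, 0, 0, -0.0475, 110], [0, 0, 0, 0, 0, -0.0475, 110], [0, 0, 0, 0, 0, -0.0475, 110], [0, 0, 0, 0, 0, -0.0475, 110], [0, 0, 0, 0, 0, -0.0475, 110], [0, 0, 0, 0, 0, -0.0475, 110], [0, 0, 0, 0, 0, -0.0475, 110], [0, 0, 0, 0, 0, -0.0475, 110], [0, 0, 0, 0, 0, -0.0475, 110], [0, 0, 0, 0, 0, -0.0475, 110], [0, 0, 0, 0, 0, -0.0475, 110], [0, 0, 0, 0, 0, -0.0475, 110], [0, 0, 0, 0, 0, -0.0475, 110], [0, 0, 0, 0, 0, -0.0475, 110], [0, 0, 0, 0, 0, -0.0475, 110], [0, 0, 0, 0, 0, -0.0475, 110], [0, 0, 0, 0, 0, -0.0475, 110], [0, 0, 0, 0, 0, -0.0465, 110]]]'

```text
clock: 2.75
tcp_pos: [0.2547, -0.5156, 0.2313]
orientation: [0.0, -0.003, 1.0, -0.0]
wrist_force: [-0.8, 0.1, -0.1]
finger_gap: 0.0485
grip_force: 0.0
```

>>> jog_arm --increments '[[[-0.066, 0.181, 0.03, 0, 0, 0, 110], [-0.066, 0.181, 0.03, 0, 0, 0, 110], [-0.066, 0.181, 0.03, 0, 0, 0, 110], [-0.066, 0.181, 0.03, 0, 0, 0, 110], [-0.066, 0.181, 0.03, 0, 0, 0, 110], [-0.066, 0.181, 0.03, 0, 0, 0, 110], [-0.066, 0.181, 0.03, 0, 0, 0, 110], [0, 0, 0, 0, 0, 0, 110]]]'

```text
clock: 3.55
tcp_pos: [0.3702, -0.1932, 0.178]
orientation: [-0.001, -0.004, 1.0, 0.001]
wrist_force: [-1.6, -0.0, -0.8]
finger_gap: 0.0488
grip_force: 0.0
```

Run:
```python
from h import *
c=cam('wrist');save(c,'w1.png')
for n in ['pack_wide','pack_middle']:
    for d in spotter.landmark_of(n,'wrist')[:2]: print(n,round(d['conf'],2),np.round(d['uv'],1),toplane(c,d['uv'],.012).round(4))
    for d in spotter.cut_out(n,'wrist')[:2]:
        pts=np.argwhere(d['region'])[:,::-1]
        w=np.array([toplane(c,p,.074)[:2] for p in pts],np.float32)
        print(n,round(d['conf'],2),len(pts),cv2.minAreaRect(w))
for d in spotter.landmark_of('end_wall','wrist')[:1]: print(d['conf'],toplane(c,d['uv'],.08))
```

```text
pack_wide 0.8 [250.5 286.7] [ 0.5038 -0.2045  0.012 ]
pack_wide 0.86 6756 ((0.46658211946487427, -0.20501074194908142), (0.08977009356021881, 0.09620065987110138), 6.013748645782471)
pack_wide 0.71 1353 ((0.496420681476593, -0.06713208556175232), (0.13462023437023163, 0.047522399574518204), 13.60984992980957)
pack_middle 0.9 [233.4  85.8] [ 0.274  -0.2216  0.012 ]
pack_middle 0.81 1407 ((0.4987192451953888, -0.07298853993415833), (0.13243411481380463, 0.04823444038629532), 7.963785648345947)
```

View pics/w1.png

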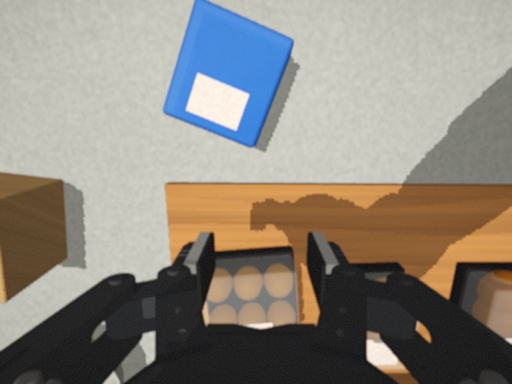

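>>> jog_arm --increments '[[[-0.03, -0.01, 0.148, 0, 0, 0, 110], [-0.03, -0.01, 0.148, 0, 0, 0, 110], [-0.03, -0.01, 0.148, 0, 0, 0, 110], [-0.03, -0.01, 0.148, 0, 0, 0, 110], [-0.04, 0, 0, 0, 0, 0, 110], [-0.04, 0, 0, 0, 0, 0, 110], [-0.04, 0, 0, 0, 0, 0, 110], [-0.04, 0, 0, 0, 0, 0, 110], [-0.04, 0, 0, 0, 0, 0, 110], [-0.04, 0, 0, 0, 0, 0, 110], [-0.04, 0, 0, 0, 0, 0, 110], [-0.04, 0, 0, 0, 0, 0, 110], [-0.04, 0, 0, 0, 0, 0, 110], [-0.04, 0, 0, 0, 0, 0, 110]]]'

```text
clock: 5.25
tcp_pos: [0.5005, -0.2089, 0.0322]
orientation: [-0.0, -0.0, 1.0, -0.001]
wrist_force: [-6.4, 0.1, 6.9]
finger_gap: 0.0488
grip_force: 3.0
```

>>> jog_arm --increments '[[[-0.02, 0, 0, 0, 0, 0, 110], [-0.02, 0, 0, 0, 0, 0, 110], [-0.016, 0, 0, 0, 0, 0, 110], [0, 0, 0, 0, 0, 0, 110]]]'

```text
clock: 5.65
tcp_pos: [0.5152, -0.2091, 0.0322]
orientation: [0.001, -0.0, 1.0, -0.001]
wrist_force: [-2.3, -0.1, 5.7]
finger_gap: 0.0487
grip_force: 1.3
```

Run:
```python
from h import *
c=cam('top');save(c,'x.png'); im=cv2.imread('pics/x.png')[140:260,190:440]; cv2.imwrite('pics/topd.png',cv2.resize(im,None,fx=3.2,fy=3.2,interpolation=cv2.INTER_CUBIC))
```

```text
(no output)
```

View pics/topd.png

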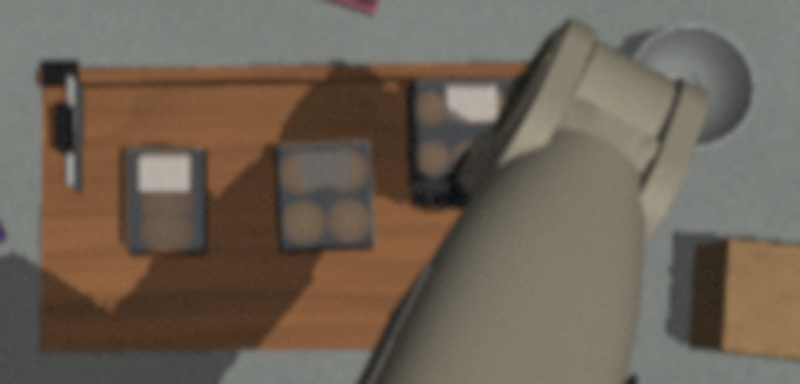

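The wide pack is now square, with its top edge at crop row 80, almost at the rail. I'll press until the force rises.

>>> jog_arm --increments '[[[-0.012, 0, 0, 0, 0, 0, 110], [-0.012, 0, 0, 0, 0, 0, 110], [0, 0, 0, 0, 0, 0, 110]]]'

```text
clock: 6.0
tcp_pos: [0.5191, -0.209, 0.0322]
orientation: [-0.001, -0.0, 1.0, -0.001]
wrist_force: [-9.2, -1.3, 10.7]
finger_gap: 0.0483
grip_force: 4.3
```

>>> jog_arm --increments '[[[-0.012, 0, 0, 0, 0, 0, 110], [0, 0, 0, 0, 0, 0, 110]]]'

```text
clock: 6.2
tcp_pos: [0.519, -0.209, 0.0323]
orientation: [-0.004, 0.0, 1.0, -0.001]
wrist_force: [-19.3, -1.4, 18.1]
finger_gap: 0.0483
grip_force: 8.9
```

>>> jog_arm --increments '[[[0.1, 0, 0, 0, 0, 0, 110], [0.16, 0, 0, 0, 0, 0, 110], [0.16, 0, 0, 0, 0, 0, 110], [0, 0.14, 0, 0, 0, 0, 110], [0, 0.14, 0, 0, 0, 0, 110], [0, 0.14, 0, 0, 0, 0, 110], [0, 0.14, 0, 0, 0, 0, 110], [0, 0, 0, 0, 0, 0, 110], [-0.08, 0, 0, 0, 0, 0, 110], [-0.04, 0, 0, 0, 0, 0, 110], [-0.04, 0, 0, 0, 0, 0, 110], [-0.04, 0, 0, 0, 0, 0, 110], [-0.04, 0, 0, 0, 0, 0, 110], [-0.04, 0, 0, 0, 0, 0, 110], [-0.04, 0, 0, 0, 0, 0, 110], [-0.04, 0, 0, 0, 0, 0, 110]]]'

```text
clock: 7.8
tcp_pos: [0.5089, -0.0689, 0.0306]
orientation: [-0.0, 0.0, 1.0, 0.0]
wrist_force: [-2.3, -0.2, 0.1]
finger_gap: 0.0482
grip_force: 0.0
```

>>> jog_arm --increments '[[[-0.02, 0, 0, 0, 0, 0, 110], [-0.012, 0, 0, 0, 0, 0, 110], [-0.012, 0, 0, 0, 0, 0, 110], [-0.012, 0, 0, 0, 0, 0, 110], [0, 0, 0, 0, 0, 0, 110]]]'

```text
clock: 8.3
tcp_pos: [0.5177, -0.0681, 0.0296]
orientation: [-0.004, 0.0, 1.0, 0.0]
wrist_force: [-9.3, -0.4, 2.1]
finger_gap: 0.0486
grip_force: 0.0
```

>>> jog_arm --increments '[[[-0.012, 0, 0, 0, 0, 0, 110], [-0.008, 0, 0, 0, 0, 0, 110], [0, 0, 0, 0, 0, 0, 110]]]'

```text
clock: 8.6
tcp_pos: [0.5173, -0.0673, 0.0289]
orientation: [-0.009, 0.0, 1.0, 0.001]
wrist_force: [-22.5, 0.5, 12.2]
finger_gap: 0.0484
grip_force: 0.0
```

>>> jog_arm --increments '[[[0.1, 0, 0, 0, 0, 0, 110], [0.16, 0, 0, 0, 0, 0, 110], [0.17, 0, 0, 0, 0, 0, 110], [0, 0.144, 0, 0, 0, 0, 110], [0, 0.144, 0, 0, 0, 0, 110], [0, 0.144, 0, 0, 0, 0, 110], [0, 0.144, 0, 0, 0, 0, 110], [0, 0, 0, 0, 0, 0, 110], [-0.08, 0, 0, 0, 0, 0, 110], [-0.04, 0, 0, 0, 0, 0, 110], [-0.04, 0, 0, 0, 0, 0, 110], [-0.04, 0, 0, 0, 0, 0, 110], [-0.04, 0, 0, 0, 0, 0, 110], [-0.04, 0, 0, 0, 0, 0, 110], [-0.04, 0, 0, 0, 0, 0, 110], [-0.04, 0, 0, 0, 0, 0, 110], [-0.02, 0, 0, 0, 0, 0, 110], [-0.012, 0, 0, 0, 0, 0, 110], [-0.012, 0, 0, 0, 0, 0, 110], [0, 0, 0, 0, 0, 0, 110]]]'

```text
clock: 10.6
tcp_pos: [0.5176, 0.0754, 0.0299]
orientation: [-0.003, -0.0, 1.0, 0.0]
wrist_force: [-6.0, -0.4, 0.7]
finger_gap: 0.0489
grip_force: 0.0
```

>>> jog_arm --increments '[[[-0.012, 0, 0, 0, 0, 0, 110], [-0.012, 0, 0, 0, 0, 0, 110], [0, 0, 0, 0, 0, 0, 110]]]'

```text
clock: 10.9
tcp_pos: [0.5172, 0.0754, 0.0289]
orientation: [-0.008, -0.0, 1.0, -0.0]
wrist_force: [-19.8, 0.5, 10.6]
finger_gap: 0.0484
grip_force: 0.0
```

>>> jog_arm --increments '[[[0.08, 0, 0, 0, 0, 0, 110], [0.08, 0, 0, 0, 0, 0, 110], [0, 0, -0.2, 0, 0, 0, 255], [0, 0, -0.2, 0, 0, 0, 255], [0, 0, -0.2, 0, 0, 0, 255], [-0.09, 0.16, 0, 0, 0, 0, 255], [-0.09, 0.16, 0, 0, 0, 0, 255], [-0.09, 0.16, 0, 0, 0, 0, 255], [-0.09, 0.16, 0, 0, 0, 0, 255], [0, 0, 0, 0, 0, 0, 255], [0, 0, 0, 0, 0, 0, 255]]]'

```text
clock: 12.0
tcp_pos: [0.5764, 0.2361, 0.18]
orientation: [-0.0, -0.001, 1.0, -0.0]
wrist_force: [-0.5, -0.5, 0.5]
finger_gap: 0.0002
grip_force: 0.0
```

Run:
```python
from h import *
c=cam('scene');save(c,'s1.png')
for d in spotter.landmark_of('divider_tab','scene')[:2]: print(d['conf'],d['uv'],toplane(c,d['uv'],.114))
```

```text
0.72 [305.9, 208.7] [0.56873553 0.17052046 0.114     ]
```

View pics/s1.png

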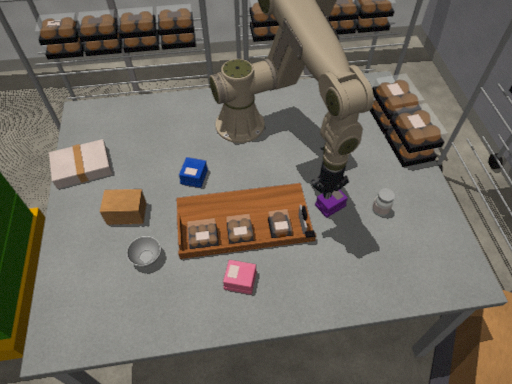

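Scene view: the three packs lie against the rail, the divider tab is at (306,209), and the tool is beyond it on the outer side. Next I lower and push the tab.

>>> jog_arm --increments '[[[0.01, 0, 0.12, 0, 0, 0, 255], [0, 0, 0.12, 0, 0, 0, 255], [0, 0, 0.12, 0, 0, 0, 255], [0, -0.06, 0, 0, 0, 0, 255], [0, -0.06, 0, 0, 0, 0, 255], [0, -0.04, 0, 0, 0, 0, 255], [0, -0.04, 0, 0, 0, 0, 255], [0, -0.04, 0, 0, 0, 0, 255], [0, -0.04, 0, 0, 0, 0, 255], [0, -0.04, 0, 0, 0, 0, 255], [0, -0.04, 0, 0, 0, 0, 255]]]'

```text
clock: 13.2
tcp_pos: [0.5744, 0.1446, 0.0911]
orientation: [0.0, -0.0, 1.0, 0.0]
wrist_force: [0.6, 1.2, 0.6]
finger_gap: 0.0002
grip_force: 0.9
```

>>> jog_arm --increments '[[[0, -0.04, 0, 0, 0, 0, 255], [0, -0.04, 0, 0, 0, 0, 255], [0, -0.04, 0, 0, 0, 0, 255], [0, -0.04, 0, 0, 0, 0, 255], [0, -0.04, 0, 0, 0, 0, 255], [0, -0.04, 0, 0, 0, 0, 255], [0, -0.04, 0, 0, 0, 0, 255], [0, -0.04, 0, 0, 0, 0, 255], [0, -0.04, 0, 0, 0, 0, 255], [0, -0.04, 0, 0, 0, 0, 255]]]'

```text
clock: 14.2
tcp_pos: [0.5743, 0.0448, 0.0909]
orientation: [0.0, -0.0, 1.0, 0.0]
wrist_force: [2.0, 4.6, 1.9]
finger_gap: -0.0001
grip_force: 2.4
```

>>> jog_arm --increments '[[[0, -0.03, 0, 0, 0, 0, 255], [0, -0.03, 0, 0, 0, 0, 255], [0, -0.02, 0, 0, 0, 0, 255], [0, -0.02, 0, 0, 0, 0, 255], [0, -0.016, 0, 0, 0, 0, 255], [0, -0.012, 0, 0, 0, 0, 255], [0, -0.012, 0, 0, 0, 0, 255], [0, 0, 0, 0, 0, 0, 255]]]'

```text
clock: 15.0
tcp_pos: [0.5743, 0.0131, 0.091]
orientation: [0.0, -0.001, 1.0, 0.003]
wrist_force: [2.9, 14.4, 2.3]
finger_gap: -0.0006
grip_force: 7.4
```

>>> jog_arm --increments '[[[0, -0.012, 0, 0, 0, 0, 255], [0, 0, 0, 0, 0, 0, 255]]]'

```text
clock: 15.2
tcp_pos: [0.5742, 0.013, 0.091]
orientation: [0.001, -0.002, 1.0, 0.006]
wrist_force: [3.6, 24.4, 3.7]
finger_gap: -0.0001
grip_force: 12.0
```

>>> jog_arm --increments '[[[0, 0.06, 0, 0, 0, 0, 255], [0, 0.1, 0, 0, 0, 0, 255], [0, 0.1, -0.1, 0, 0, 0, 255], [0, 0.1, -0.1, 0, 0, 0, 255], [0.1, 0.1, -0.1, 0, 0, 0, 255], [0.1, 0.1, -0.1, 0, 0, 0, 255], [0.1, 0.1, 0, 0, 0, 0, 255], [0.1, 0.1, 0, 0, 0, 0, 255], [0, 0, 0, 0, 0, 0, 255]]]'

```text
clock: 16.1
tcp_pos: [0.4703, 0.1981, 0.1905]
orientation: [-0.002, -0.002, 1.0, -0.001]
wrist_force: [0.9, -1.0, 0.1]
finger_gap: -0.0
grip_force: 0.0
```

Run:
```python
from h import *
c=cam('top')
for n in ['pack_narrow','pack_middle','pack_wide']:
    for d in spotter.cut_out(n,'top')[:3]:
        pts=np.argwhere(d['region'])[:,::-1]
        w=np.array([toplane(c,p,.074)[:2] for p in pts],np.float32)
        print(n,round(d['conf'],2),len(pts),cv2.minAreaRect(w))
for d in spotter.landmark_of('divider_tab','top')[:1]: print(d['conf'],toplane(c,d['uv'],.114))
save(c,'x.png'); im=cv2.imread('pics/x.png')[145:225,240:390]; cv2.imwrite('pics/tope.png',cv2.resize(im,None,fx=5,fy=5,interpolation=cv2.INTER_CUBIC))
```

```text
pack_narrow 0.94 827 ((0.574175238609314, -0.04722774028778076), (0.10291354358196259, 0.07175689190626144), 1.2359957695007324)
pack_middle 0.97 1022 ((0.7438040971755981, -0.08901571482419968), (0.09521645307540894, 0.10219689458608627), 69.7190170288086)
pack_middle 0.94 1192 ((0.2750561535358429, -0.21317315101623535), (0.09834356606006622, 0.09727182984352112), 69.38512420654297)
pack_middle 0.62 1030 ((0.5746150612831116, -0.12842322885990143), (0.08853325247764587, 0.10400691628456116), 89.23250579833984)
pack_wide 0.61 1301 ((0.5753554701805115, -0.2260482758283615), (0.10792914032936096, 0.10722502321004868), 88.34979248046875)
0.65 [ 0.60878459 -0.05430954  0.114     ]
```

View pics/tope.png

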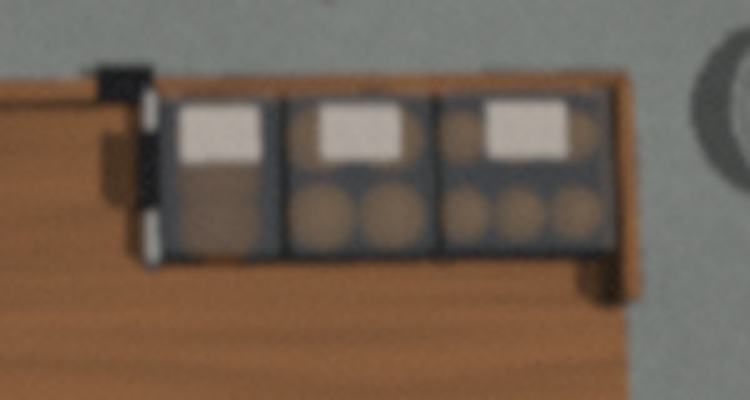

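The crop shows the row closed and square. The packs' far edges sit on the rail at row ~95, the wide pack is against the wall at col ~612, and the divider is against the narrow pack at col ~155. I'm handing in.

```bash
python3 -c "
from workcell import ticket
print(ticket.hand_in())"
```

```text
the job is handed in; nothing more can be done
None
```

The job is handed in, result not reported: the last top view shows all three packs square and flush to the rail, closed up between the end wall and the divider (about 0.178 by my estimate), at about 16 s of the 51 s allowed.

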